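Offer a gear housing up over the rotor being assembled

TASK

Of the two rotors in the left and middle part of the bench, the one to be worked on has the red threadlocker bottle standing right in front of it (the other has the paste tin): pick up the loose light-metal gear housing that stands by itself on the bench at the right and carry it clear over the two rotors standing in between to that one. Finish while still holding it there in the gripper, still and upright, hovering about 15 mm above the rotor's top, centred on the rotor, with its round bolted flange facing squarely to the front of the bench (the robot's side), so that threadlocker can be put on. Do not set it down or let go, never let it touch the rotors, the bottle or the tin, and leave all of these standing where they are.

Things in the scene. Friction and masses are not known exactly. Their poses are not given: they have to be found in the camera images.
- housing: Light cast gear housing, black cap on top (54 mm dia, 74 to 89 mm high), loose, 0.6 kg, 84 (x) x 70 (y) x 89 (z) mm. Origin: underside centre; z up; round bolted flange (68 mm) on its -x side, face at x = -40 mm. The block behind it has flat sides 65 mm apart across y, x = -25 to +40 mm, 8 to 72 mm high: grip it there across y, 55 mm above the underside, at x = +7 mm.
- hub (a point): Centre of the housing's round bottom hub (58 mm diameter), the point that belongs over the rotor's axis: 7 mm to +x of housing's origin, at its underside.
- flange (a point): Centre of the housing's round flange face, 40 mm to -x of housing's origin and 43 mm above its underside; the face looks along the housing's -x, and at the end it must look along the world's -x (to the robot).
- rotor_left: Motor rotor, an upright black cylinder with a light metal bearing on top, 75 mm diameter, 145 mm tall, 0.9 kg, loose on the bench. Origin: centre of its underside; z up; axes parallel to the world's at the start. The left one of the two rotors that may be the target.
- rotor_left_top (a point): Centre of the top of rotor_left, 145 mm above its underside.
- rotor_mid: Motor rotor, an upright black cylinder with a light metal bearing on top, 75 mm diameter, 145 mm tall, 0.9 kg, loose on the bench. Origin: centre of its underside; z up; axes parallel to the world's at the start. The middle one of the two rotors that may be the target.
- rotor_mid_top (a point): Centre of the top of rotor_mid, 145 mm above its underside.
- bottle: Small red threadlocker bottle with a pale pointed nozzle, 32 mm diameter, 147 mm tall, loose; origin: centre of its underside. It stands about 90 mm in front of (on the robot's side of) either rotor_left or rotor_mid and marks that rotor as the target.
- tin: Open flat round tin of brown paste, 66 mm diameter, 26 mm high, loose; origin: centre of its underside. It stands about 90 mm in front of the rotor that is not the target.
- row_near: Motor rotor, an upright black cylinder with a light metal bearing on top, 75 mm diameter, 145 mm tall, 0.9 kg, loose on the bench. Origin: centre of its underside; z up; axes parallel to the world's at the start. An obstacle between the housing and the target rotors, the nearer to the robot.
- row_far: Motor rotor, an upright black cylinder with a light metal bearing on top, 75 mm diameter, 145 mm tall, 0.9 kg, loose on the bench. Origin: centre of its underside; z up; axes parallel to the world's at the start. An obstacle between the housing and the target rotors, the farther from the robot.

How it is judged:
By the outcome, as a careful person would: the job done as asked, in the order asked, and still so for the second after the job is handed in, while the arm keeps its last pose, push and grip.
It also fails if it takes over 48 s, if anything falls off the work surface, if the arm or the gripper's body presses on something with over 40 N, if the wrist force passes 120 N, or if a joint passes its speed limit or range.

ROBOT

A 6-joint arm with a two-finger parallel gripper is mounted at the origin on a cart in front of the work surface, level with it; the furniture and walls round the work are solid. World frame = base frame: x ahead of the robot, y to its left, z up, the work surface at z = 0. Lengths are in m, angles in rad, forces in N, time in s.
With the tool pointing down it reaches from about 0.425 to 0.95 m from the base axis. Payload 14.7 kg.
Tool frame: the origin (TCP) lies at the very end of the fingers, on their centre line; the grasp point (between the pads) lies 19 mm behind it; z points along the fingers, y is the line along which they close (so a half turn about z gives the same grasp; the last joint's range is limited). The gripper opens to 85 mm and grips with 20 to 120 N. Pads are 22 mm wide; open, the fingers measure 114 mm over their backs; the gripper's body (76 mm by 85 mm) begins 54 mm behind the grasp point. The pads swing forward as they close: fully open they stand 13 mm farther back than shut.
Start: joints at [1.172, 0.48, 1.596, -0, 1.065, -0.047], TCP at [0.224, 0.61, 0.231] pointing down, gripper open.
Joint ranges: [-2.75, 2.75], [-0.82, 2.05], [0.23, 2.67], [-1.56, 4.7], [0.09, 2.69], [-2.92, 2.92]. Speed limits (rad/s): [1.89, 1.89, 2.39, 3.01, 3.01, 3.01].

INTERFACE

Orientations are given as a rotation vector (axis times angle).
In Python, from station import bot gives the robot as it stands.
- The arm moves only by the shell command python3 -m pendant 'ROWS'. ROWS is text: rows parted by semicolons, each of 7 numbers parted by spaces: the turn, a rotation vector about the tool's x, y, z in rad, then the shift along the tool's x, y, z in mm, then the closure in counts, from 0 (fully open) to 255 (shut). In form: rx ry rz tx ty tz claw; .... A call has 1 to 10 rows; each row shifts and turns the commanded pose from where the row before left it, along the tool's axes as they then stand; what a row does not reach is not made up. A row lasts 1/12 s, in which the tool goes at most 41.7 mm and 7.16 degrees, less where a joint would pass 70% of its speed; a pose out of reach is approached as far as the arm can. A call is refused whole if a number of a shift passes 41.7 or a number of a turn 0.125, either way. A call with a gripper value outside its range is refused whole. The fingers move at their own pace and stop on an object; the grip force is fixed at half the most. Time passes only in rows, so rows that do not move let the fingers close. It gives the time, the measured TCP pose, the force, the opening and the grip force at its end, in the units of the state.
- bot.observe(): the state, without advancing time (a new reading comes with each control period).
- bot.grab_frame(name): name is "side" or "top"; returns a dict with "image" (480x640x3 uint8, red, green, blue), "vfov" (degrees; the focal length in pixels is half the picture's height over the tangent of half this angle, whatever the lens; pixels are square), "cx", "cy" (the principal point, pixels), "eye" and "rotation" of the camera in the world. Camera axes: x right, y up, looking along -z (the intrinsics and any distortion apply to the point x, -y, -z); pixel columns grow to the right and rows downward; lengths in m; the calibration is good to about 2 mm. A picture is of the moment at which its call begins. There is no depth.
- bot.job_done(): hands the job in; it is judged then, once.
The state is a dict: "time_s": time; "joints": joint angles; "qd": joint speeds; "effort": joint torques, N m; "tcp_pos": TCP position; "ee_rot": TCP orientation; "force": force on the tool from outside, world axes, zero at the start; "moment": the same for the moment, N m; "grip_width": finger opening in m; "gripper_force": force on a finger pad.
Only numpy, scipy, OpenCV 4.12 (cv2) and the standard library are available. Lean on these libraries where they do the work, as an engineer would, in place of code of your own. Each camera call takes 0.05 s, during which the arm holds its last target. There are 200 camera calls.

## Working session

There is one attempt and no reset: what is moved stays moved. The work goes in short steps, Python scripts to look and compute and a shell command to move; the robot and the scene stay as the last step left them, time stands still between calls to the robot, and variables do not carry over. Pictures are saved under pics/ and viewed, at most 10 in all, crops included, and the job is handed in when it is done.

```bash
mkdir -p pics; ls; python3 - <<'E'
from station import bot
import cv2,pickle
s=bot.observe();print(s)
fr={}
for n in("side","top"):
    f=bot.grab_frame(n);fr[n]=f;cv2.imwrite(f"pics/{n}0.png",f["image"][:,:,::-1]);print(n,{k:v for k,v in f.items() if k!="image"})
pickle.dump(fr,open("fr0.pkl","wb"))
E
```

```text
pics
{'time_s': 0.0, 'joints': array([ 1.17238573e+00,  4.80814395e-01,  1.59688543e+00,  1.39776473e-05,
        1.06510305e+00, -4.66297378e-02]), 'qd': array([-0.00021072,  0.00164566, -0.00243823,  0.00011637,  0.00035182,
       -0.00112814]), 'effort': array([ 1.22763046e-03, -9.50633454e+01, -4.30190921e+01, -1.08826086e-04,
        1.19869719e-02,  4.92555500e-05]), 'tcp_pos': array([0.2238015 , 0.60980861, 0.2306794 ]), 'ee_rot': array([-5.49692832e-01, -3.09284429e+00,  1.84974212e-03]), 'force': array([ 0.57494093, -0.86340474, -0.57613787]), 'moment': array([ 0.00834006,  0.04320793, -0.02717094]), 'gripper_force': 0.0, 'grip_width': 0.08557546604903275}
side {'vfov': 57.55086908057963, 'cx': 324.2392322368629, 'cy': 239.0759853773304, 'eye': array([ 0.22281648, -0.82144664,  0.62195513]), 'rotation': array([ 1.04219411, -0.185947  , -0.28752658])}
top {'vfov': 49.93724726777113, 'cx': 326.2258629547298, 'cy': 247.4250195226931, 'eye': array([0.43357434, 0.01765143, 1.13232113]), 'rotation': array([ 0.04141538, -0.04672293, -1.54125002])}
```

View pics/side0.png

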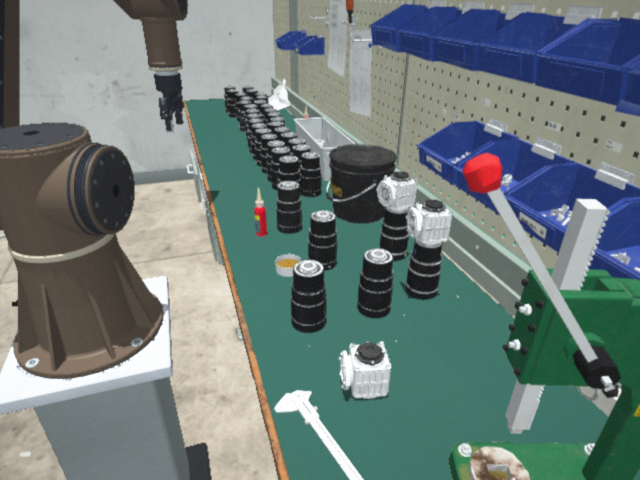

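View pics/top0.png

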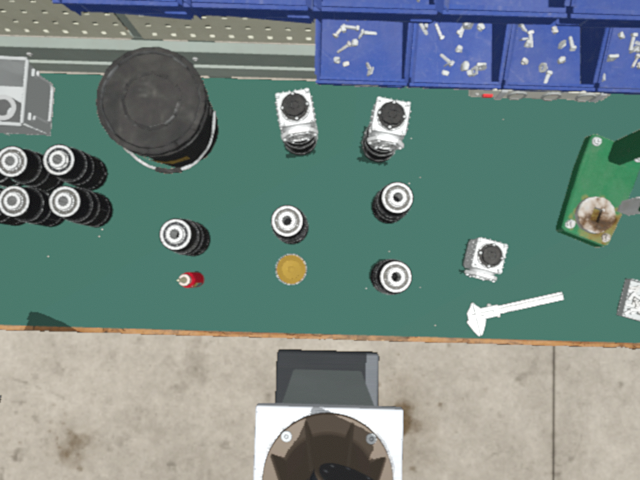

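Top view: the red bottle (184,282) stands in front of rotor_left, whose top is at (177,235). The tin (291,269) is in front of rotor_mid (288,222). The row rotors are at (395,277) and (397,198), and the housing cap is at (491,255) with its flange towards lower-left. The target is therefore rotor_left.

```bash
cat > h.py <<'E'
import numpy as np,cv2
from scipy.spatial.transform import Rotation as R
def ray(f,u,v):
    F=240/np.tan(np.radians(f["vfov"]/2)); d=np.array([(u-f["cx"])/F,-(v-f["cy"])/F,-1])
    return R.from_rotvec(f["rotation"]).apply(d)
def onz(f,u,v,z):
    d=ray(f,u,v); return f["eye"]+d*(z-f["eye"][2])/d[2]
def proj(f,p):
    F=240/np.tan(np.radians(f["vfov"]/2)); q=R.from_rotvec(f["rotation"]).inv().apply(np.asarray(p)-f["eye"])
    return f["cx"]-F*q[...,0]/q[...,2], f["cy"]+F*q[...,1]/q[...,2]
def tri(f,a,g,b):
    d,e=ray(f,*a),ray(g,*b); s=np.linalg.lstsq(np.c_[d,-e],g["eye"]-f["eye"],rcond=None)[0]
    p,q=f["eye"]+s[0]*d,g["eye"]+s[1]*e; return (p+q)/2,np.linalg.norm(p-q)
E
python3 - <<'E'
from h import *
import pickle
fr=pickle.load(open("fr0.pkl","rb"));t=fr["top"];s=fr["side"];im=t["image"]
hsv=cv2.cvtColor(im,cv2.COLOR_RGB2HSV)
white=((hsv[...,1]<60)&(hsv[...,2]>110)).astype(np.uint8)
for n,(u,v) in dict(left=(177,235),mid=(288,222),near=(395,277),far=(397,198)).items():
    m=np.zeros_like(white);cv2.circle(m,(u,v),24,1,-1)
    c=max(cv2.findContours(white*m,0,1)[0],key=cv2.contourArea);(cu,cv_),r=cv2.minEnclosingCircle(c)
    e=cv2.fitEllipse(c);print(n,cu,cv_,r,e,onz(t,*e[0],.145).round(4))
# housing
m=np.zeros_like(white);m[228:290,455:515]=1
dark=(hsv[...,2]<70).astype(np.uint8)*m
for c in cv2.findContours(dark,0,1)[0]:
    if cv2.contourArea(c)>60:e=cv2.fitEllipse(c);print("dark",e,onz(t,*e[0],.089).round(4))
c=max(cv2.findContours(white*m,0,1)[0],key=cv2.contourArea);print("rect",cv2.minAreaRect(c),onz(t,*cv2.minAreaRect(c)[0],.06))
print(cv2.boxPoints(cv2.minAreaRect(c)))
a=cv2.resize(im[218:300,440:530],None,fx=6,fy=6,interpolation=2);b=cv2.resize(s["image"][330:410,325:405],(400,400),interpolation=2)
o=np.zeros((492,800,3),np.uint8);o[:,:400]=a[:,70:470];o[:400,400:]=b;cv2.imwrite("pics/h0.png",o[:,:,::-1])
E
```

```text
left 174.50746154785156 233.43283081054688 16.381202697753906 ((174.72886657714844, 233.93055725097656), (30.688241958618164, 31.54828453063965), 70.14869689941406) [0.5067 0.3065 0.145 ]
mid 286.5 220.5 16.140111923217773 ((286.53466796875, 220.3533172607422), (31.014131546020508, 31.353862762451172), 86.80908203125) [0.5392 0.0929 0.145 ]
near 395.727783203125 276.1346740722656 16.463241577148438 ((395.5308532714844, 276.4879150390625), (31.391769409179688, 31.590312957763672), 145.34779357910156) [ 0.4375 -0.1191  0.145 ]
far 397.0 197.0 16.03131866455078 ((397.0, 197.09197998046875), (30.603317260742188, 31.09047508239746), 88.55182647705078) [ 0.5906 -0.1186  0.145 ]
rect ((484.9775085449219, 258.7640075683594), (40.17490005493164, 42.72330856323242), 12.994617462158203) [ 0.48010081 -0.3164843   0.06      ]
[[460.6011  275.06177]
 [470.20786 233.43254]
 [509.3539  242.46625]
 [499.74716 284.09546]]
```

View pics/h0.png

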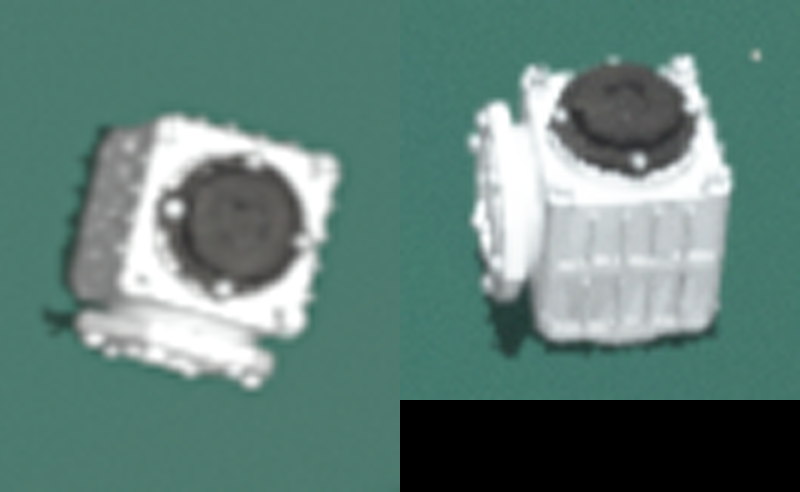

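Crop: the top face corners are at about (165,120), (335,165), (290,330) and (125,285), with the cap at about (240,225). The flange faces the robot side, turned about 13° towards the left.

```bash
python3 - <<'E'
from h import *
import pickle
from station import bot
fr=pickle.load(open("fr0.pkl","rb"));t=fr["top"];s=fr["side"]
T=[(440+(x+70)/6,218+y/6) for x,y in[(165,120),(335,165),(290,330),(125,285)]]
S=[(325+x/5,330+y/5) for x,y in[(135,72),(285,62),(325,185),(148,195)]]
# side order: TL=far-left(flange side,+y) TR=+x+y  BR=+x-y BL=-x-y ; top order: TL=+x+y TR=+x-y BR=-x-y BL=-x+y
S=[S[1],S[2],S[3],S[0]]
P=[tri(t,a,s,b) for a,b in zip(T,S)]
for p,e in P: print(p.round(4),round(e,4))
for nm,W in(("tri",np.array([p for p,_ in P])),("top",np.array([onz(t,*a,.073) for a in T])),("side",np.array([onz(s,*a,.073) for a in S]))):
    dx=W[0]+W[1]-W[2]-W[3]; dy=W[0]+W[3]-W[1]-W[2]
    print(nm,W.mean(0).round(4),"yaw",np.degrees([np.arctan2(dx[1],dx[0]),np.arctan2(-dy[0],dy[1])]).round(1),np.linalg.norm(dx)/2,np.linalg.norm(dy)/2)
cap=(440+310/6,218+222/6);print("cap",onz(t,*cap,.089),onz(s,325+224/5,330+106/5,.089))
for n,p in dict(left=(.5067,.3065,.145),mid=(.5392,.0929,.145),near=(.4375,-.1191,.145)).items(): print(n,proj(s,np.array(p)))
o=bot.observe();print(R.from_rotvec(o["ee_rot"]).as_matrix().round(4))
E
```

```text
[ 0.5202 -0.2986  0.0753] 0.0035
[ 0.5068 -0.357   0.076 ] 0.0027
[ 0.4494 -0.3423  0.0752] 0.0037
[ 0.465  -0.2864  0.0751] 0.0004
tri [ 0.4854 -0.3211  0.0754] yaw [-13.4 -14.2] 0.057870214850795874 0.05901383194692276
top [ 0.4866 -0.3223  0.073 ] yaw [-13.7 -13.4] 0.058791378605749636 0.05934221546812716
side [ 0.4853 -0.3186  0.073 ] yaw [-13.  -14.9] 0.05748603080044854 0.05894122277958308
cap [ 0.48687688 -0.32094002  0.089     ] [ 0.48186354 -0.32456476  0.089     ]
left (np.float64(288.95757974898555), np.float64(183.21656903118878))
mid (np.float64(323.8113131828261), np.float64(213.5820052295653))
near (np.float64(309.55395005493347), np.float64(265.10164258331633))
[[-9.388e-01  3.446e-01 -4.000e-04]
 [ 3.446e-01  9.388e-01 -1.000e-03]
 [ 1.000e-04 -1.000e-03 -1.000e+00]]
```

```bash
python3 -m pendant '0 0 -0.1135 0 0 -20 0;0 0 0 -32.5 -27.5 0 0;0 0 0 -32.5 -27.5 0 0;0 0 0 -32.5 -27.5 0 0;0 0 0 -32.5 -27.5 0 0;0 0 0 -32.5 -27.5 0 0;0 0 0 -32.5 -27.5 0 0;0 0 0 -32.5 -27.5 0 0;0 0 0 -32.5 -27.5 0 0;0 0 0 -32.5 -27.5 0 0'
python3 -m pendant '0 0 0 -15 -35 0 0;0 0 0 -15 -35 0 0;0 0 0 -15 -35 0 0;0 0 0 -15 -35 0 0;0 0 0 -15 -35 0 0;0 0 0 -15 -35 0 0;0 0 0 -15 -35 0 0;0 0 0 -15 -35 0 0'
```

```text
time_s: 0.93
tcp_pos: [0.4456, 0.3054, 0.2512]
ee_rot: [-0.373, -3.119, 0.0]
force: [0.5, 1.4, 0.4]
grip_width: 0.0853
gripper_force: 0.0
time_s: 1.6
tcp_pos: [0.4952, 0.0049, 0.2513]
ee_rot: [-0.373, -3.119, 0.0]
force: [0.2, 0.0, 0.3]
grip_width: 0.0853
gripper_force: 0.0
```

```bash
python3 -m pendant '0 0 0 -8.2 -40 0 0;0 0 0 -8.2 -40 0 0;0 0 0 -8.2 -40 0 0;0 0 0 -8.2 -40 0 0;0 0 0 -8.2 -40 0 0;0 0 0 -8.2 -40 0 0;0 0 0 -8.2 -40 0 0;0 0 0 -8.2 -40 0 0;0 0 0 0 0 0 0;0 0 0 0 0 0 0'
python3 - <<'E'
from station import bot
from h import *
o=bot.observe();M=R.from_rotvec(o["ee_rot"]).as_matrix();d=np.array([.4858,-.321,.14])-o["tcp_pos"]
print(o["tcp_pos"],M.T@d*1000,M.round(3)[:,1])
E
```

```text
time_s: 2.43
tcp_pos: [0.483, -0.3216, 0.2507]
ee_rot: [-0.378, -3.118, -0.0]
force: [0.5, 1.4, -0.6]
grip_width: 0.0856
gripper_force: 0.0
[ 0.48303084 -0.32163146  0.25068499] [ -2.61172842   1.25428444 110.68351242] [0.239 0.971 0.   ]
```

```bash
python3 -m pendant '0 0 0 -2.6 1.3 35 0;0 0 0 0 0 38 0;0 0 0 0 0 38 0;0 0 0 0 0 0 0;0 0 0 0 0 0 0'
python3 - <<'E'
from station import bot
from h import *
s=bot.grab_frame("side");t=bot.grab_frame("top")
b=cv2.resize(s["image"][250:410,290:450],(600,600),interpolation=2)
cv2.imwrite("pics/s1.png",b[:,:,::-1])
E
```

```text
time_s: 2.85
tcp_pos: [0.4856, -0.3173, 0.1394]
ee_rot: [-0.372, -3.116, -0.003]
force: [0.2, -0.9, 0.9]
grip_width: 0.0854
gripper_force: 0.0
```

View pics/s1.png

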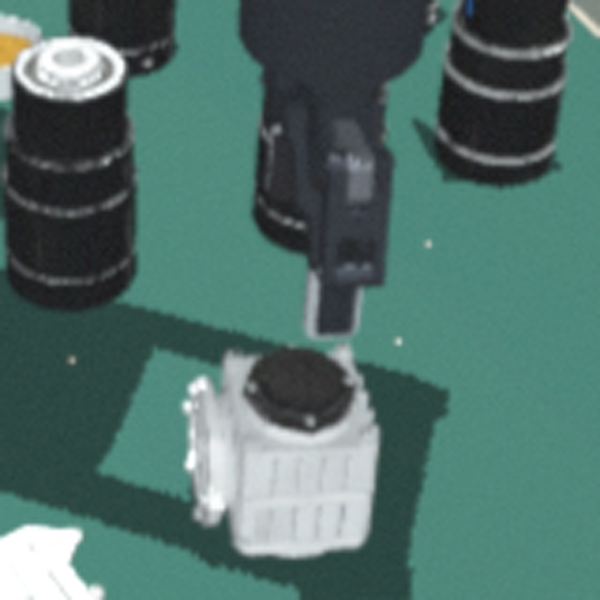

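The near finger's tip is at crop (332,335), above and behind the housing, whose cap is at about (302,385). I'll check alignment by projection.

```bash
python3 - <<'E'
from station import bot
from h import *
s=bot.grab_frame("side")
for i in range(3):
    o=bot.observe();print(o["tcp_pos"],o["joints"].round(4),o["qd"].round(3));bot.grab_frame("top")
M=R.from_rotvec(o["ee_rot"]).as_matrix();print(M.round(3))
f=lambda p:((np.array(proj(s,p))-[290,250])*3.75).round()
for z in(0,-.013):
  for y in(.0427,.05): print(z,y,f(o["tcp_pos"]+M@[0,-y,z]))
print("housing cap",f(np.array([.4858,-.321,.089])), "top corner",f(np.array([.4858,-.321,.073])+R.from_euler('z',-13.7,degrees=True).apply([[.0325,-.0325,0]])[0]))
E
```

```text
[ 0.48779757 -0.31939689  0.14267709] [-0.6317  0.49    1.8403  0.      0.8083 -1.9647] [-0.004 -0.008  0.001 -0.001 -0.008 -0.001]
[ 0.48781249 -0.31953623  0.14273055] [-0.6319  0.4898  1.8404  0.      0.8079 -1.9648] [-0.005  0.001  0.004  0.001 -0.008 -0.002]
[ 0.48768621 -0.31954925  0.14255732] [-0.632   0.4899  1.8407  0.      0.8075 -1.9648] [-0.002  0.006  0.008 -0.001 -0.008  0.   ]
[[-0.972  0.236  0.003]
 [ 0.236  0.972 -0.002]
 [-0.003 -0.001 -1.   ]]
0 0.0427 [334. 346.]
0 0.05 [337. 358.]
-0.013 0.0427 [336. 323.]
-0.013 0.05 [340. 335.]
housing cap [304. 372.] top corner [386. 447.]
```

```bash
python3 -m pendant '0 0 0 1 -2 20 0;0 0 0 0 0 30 0;0 0 0 0 0 30 0;0 0 0 0 0 20 0;0 0 0 0 0 10 0;0 0 0 0 0 0 0;0 0 0 0 0 0 0;0 0 0 0 0 0 0;0 0 0 0 0 0 0'
python3 - <<'E'
from station import bot
from h import *
s=bot.grab_frame("side");o=bot.observe();print(o["tcp_pos"],o["force"])
b=cv2.resize(s["image"][250:410,290:450],(600,600),interpolation=2)
cv2.imwrite("pics/s2.png",b[:,:,::-1])
E
```

```text
time_s: 3.9
tcp_pos: [0.486, -0.3213, 0.0319]
ee_rot: [0.373, 3.117, -0.002]
force: [0.4, 0.1, 0.1]
grip_width: 0.0853
gripper_force: 0.0
[ 0.48586492 -0.32125883  0.03172907] [-0.19956663 -0.21926953  0.65487674]
```

View pics/s2.png

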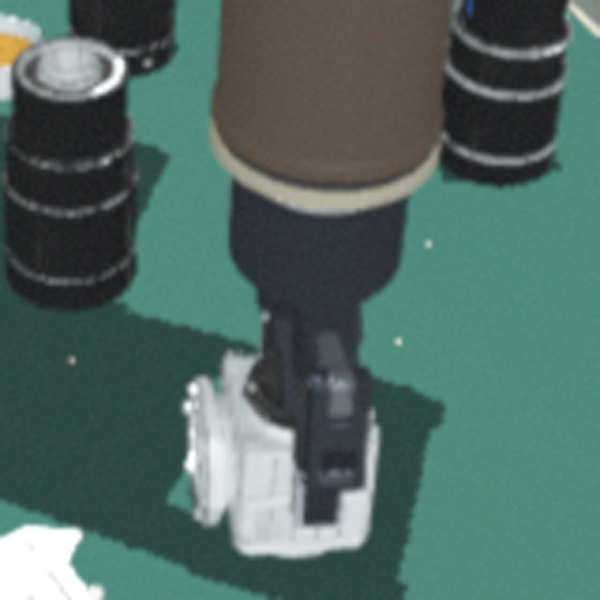

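The fingers straddle the block, with the near finger at (322,470) and clear of the flange at (205,450). Closing now.

```bash
python3 -m pendant '0 0 0 0 0 0 80;0 0 0 0 0 0 120;0 0 0 0 0 0 160;0 0 0 0 0 0 200;0 0 0 0 0 0 255;0 0 0 0 0 0 255;0 0 0 0 0 0 255;0 0 0 0 0 0 255;0 0 0 0 0 0 255;0 0 0 0 0 0 255'
python3 -m pendant '0 0 0 0 0 -5 255;0 0 0 0 0 -10 255;0 0 0 0 0 -10 255;0 0 0 0 0 -5 255;0 0 0 0 0 0 255;0 0 0 0 0 0 255;0 0 0 0 0 0 255;0 0 0 0 0 0 255'
python3 - <<'E'
from station import bot
import cv2
o=bot.observe();print(o["tcp_pos"],o["moment"])
E
```

```text
time_s: 4.78
tcp_pos: [0.4854, -0.3208, 0.0313]
ee_rot: [0.373, 3.118, -0.001]
force: [-1.1, 2.5, 14.0]
grip_width: 0.0644
gripper_force: 64.2
time_s: 5.45
tcp_pos: [0.4848, -0.3205, 0.0599]
ee_rot: [-0.373, -3.119, -0.001]
force: [-0.5, -0.7, -5.5]
grip_width: 0.0644
gripper_force: 68.7
[ 0.48483013 -0.32049158  0.05994855] [-0.00192039 -0.06634704 -0.01725483]
```

Held: width is 64.4 mm and grip force 69 N. Next I'll lift, square up and carry it across at underside height of about 0.22 m.

```bash
python3 -m pendant '0 0 0 0 0 -20 255;0 0 0 0 0 -35 255;0 0 0 0 0 -35 255;0 0 0 0 0 -35 255;0 0 0 0 0 -35 255;0 0 0 0 0 -30 255;0 0 -0.06 0 0 0 255;0 0 -0.06 0 0 0 255;0 0 -0.06 0 0 0 255;0 0 -0.06 0 0 0 255'
python3 -m pendant '0 0 0 0 10 0 255;0 0 0 -1 20 0 255;0 0 0 -1 30 0 255;0 0 0 -1 32 0 255;0 0 0 -1 32 0 255;0 0 0 -1 32 0 255;0 0 0 -1 32 0 255;0 0 0 -1 32 0 255;0 0 0 -1 32 0 255;0 0 0 -1 32 0 255'
python3 -m pendant '0 0 0 -1 32 0 255;0 0 0 -1 32 0 255;0 0 0 -1 32 0 255;0 0 0 -1 32 0 255;0 0 0 -1 32 0 255;0 0 0 -1 32 0 255;0 0 0 -1 32 0 255;0 0 0 -1 32 0 255;0 0 0 -1 32 0 255;0 0 0 -1 25 0 255'
python3 -m pendant '0 0 0 -1 18 0 255;0 0 0 -1 8 0 255;0 0 0 0 0 0 255;0 0 0 0 0 0 255;0 0 0 0 0 0 255;0 0 0 0 0 0 255;0 0 0 0 0 0 255;0 0 0 0 0 0 255;0 0 0 0 0 0 255;0 0 0 0 0 0 255'
python3 - <<'E'
from station import bot
import cv2,pickle
import numpy as np
from h import R
fr={n:bot.grab_frame(n) for n in("side","top")};pickle.dump(fr,open("fr1.pkl","wb"))
o=bot.observe();print(o["tcp_pos"],R.from_rotvec(o["ee_rot"]).as_matrix().round(4))
a=cv2.resize(fr["side"]["image"][120:250,220:350],(520,520),interpolation=2)
b=cv2.resize(fr["top"]["image"][190:300,130:200],(280,440),interpolation=2)
w=np.zeros((520,800,3),np.uint8);w[:,:520]=a;w[:440,520:]=b;cv2.imwrite("pics/c1.png",w[:,:,::-1])
E
```

```text
time_s: 6.28
tcp_pos: [0.4848, -0.3205, 0.25]
ee_rot: [0.007, -3.141, -0.001]
force: [0.6, 0.2, -5.7]
grip_width: 0.0644
gripper_force: 70.1
time_s: 7.12
tcp_pos: [0.4928, -0.0347, 0.25]
ee_rot: [-0.0, -3.141, -0.0]
force: [0.7, 0.1, -5.3]
grip_width: 0.0641
gripper_force: 70.1
time_s: 7.95
tcp_pos: [0.502, 0.2789, 0.2498]
ee_rot: [0.001, -3.141, -0.0]
force: [-0.3, 0.1, -5.7]
grip_width: 0.0642
gripper_force: 70.1
time_s: 8.78
tcp_pos: [0.5051, 0.3021, 0.2504]
ee_rot: [-0.002, 3.141, 0.0]
force: [0.6, -0.2, -6.0]
grip_width: 0.0646
gripper_force: 70.1
[0.5050609  0.30223111 0.25034897] [[-1.     -0.0014  0.    ]
 [-0.0014  1.      0.    ]
 [-0.      0.     -1.    ]]
```

View pics/c1.png

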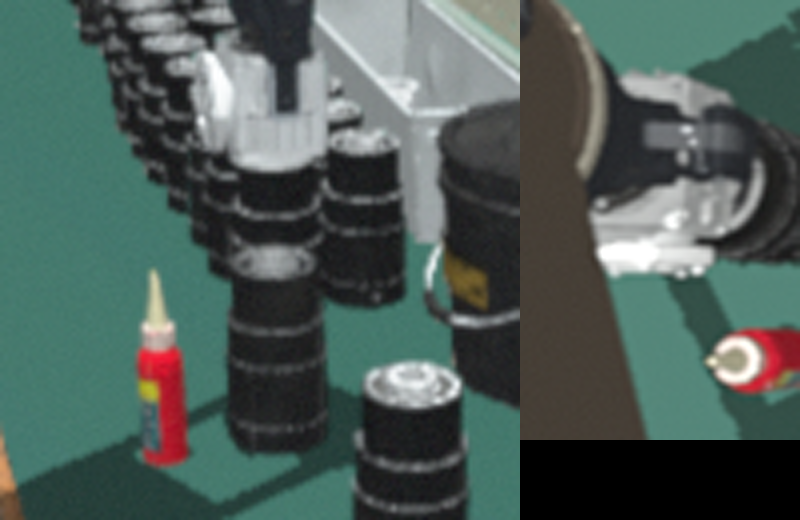

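The housing hovers over the left rotor, with its bottom hub at side crop (278,165) and the rotor top at (272,262). The flange faces front at top crop (655,258). I'll zoom in for a finer fix.

```bash
python3 - <<'E'
import pickle
from h import *
fr=pickle.load(open("fr1.pkl","rb"));s,t=fr["side"],fr["top"]
a=cv2.resize(s["image"][125:195,262:312],None,fx=8,fy=8,interpolation=2)
b=cv2.resize(t["image"][205:262,145:193],None,fx=8,fy=8,interpolation=2)
w=np.zeros((560,800,3),np.uint8);w[:,:400]=a;w[:456,400:784]=b
# predicted points (origin pose from tcp: hub at tcp xy, underside z)
o=np.array([.5050,.3022,.2190])
def dr(p,c):
    p=np.array(p)
    u,v=proj(s,o+p);u,v=(u-262+.5)*8,(v-125+.5)*8
    if 0<u<400:cv2.circle(w,(int(u),int(v)),2,c,-1)
    u,v=proj(t,o+p);u,v=(u-145+.5)*8+400,(v-205+.5)*8
    if 400<u<800 and v<456:cv2.circle(w,(int(u),int(v)),2,c,-1)
for x in(-.032,.033):
  for y in(-.0325,.0325):
    for z in(.008,.072):dr((x,y,z),(255,0,0))
for k in range(24):
    A=k*np.pi/12
    dr((-.047,.034*np.cos(A),.043+.034*np.sin(A)),(0,0,255));dr((.029*np.cos(A),.029*np.sin(A),0),(255,0,255))
cv2.imwrite("pics/z1.png",w[:,:,::-1])
E
```

```text
(no output)
```

View pics/z1.png

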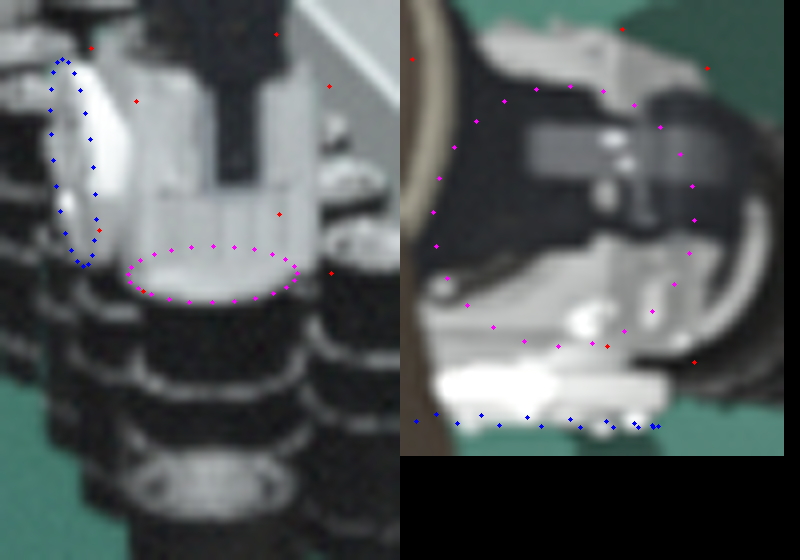

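The predicted flange and hub outlines match the picture within about 1 mm in x, so the housing is square and seated near nominal in the grip. I'll now check the rotor's centre in both views.

```bash
python3 - <<'E'
import pickle
from h import *
f0=pickle.load(open("fr0.pkl","rb"));s,t=pickle.load(open("fr1.pkl","rb"))["side"],f0["top"]
w=np.zeros((560,800,3),np.uint8)
w[:,:400]=cv2.resize(s["image"][168:238,264:314],None,fx=8,fy=8,interpolation=2)
w[:400,400:]=cv2.resize(t["image"][210:260,150:200],None,fx=8,fy=8,interpolation=2)
print(onz(s,288.4,184.7,.145),tri(t,(174.73,233.93),s,(288.4,184.7)))
A=np.arange(24)*np.pi/12
for c,r,z,col in((.5067,.3065),.0295,.145,(255,0,0)),((.5067,.3065),.0375,0,(0,0,255)):
    P=np.c_[c[0]+r*np.cos(A),c[1]+r*np.sin(A),0*A+z]
    for f,u0,v0,k in((s,264,168,0),(t,150,210,400)):
        u,v=proj(f,P)
        for a,b in zip((u-u0+.5)*8,(v-v0+.5)*8):
            if 0<a<400:cv2.circle(w,(int(a)+k,int(b)),2,col,-1)
cv2.imwrite("pics/r1.png",w[:,:,::-1])
E
```

```text
[0.50241825 0.29636161 0.145     ] (array([0.50626861, 0.30818301, 0.13986725]), np.float64(0.0017334588398753856))
```

View pics/r1.png

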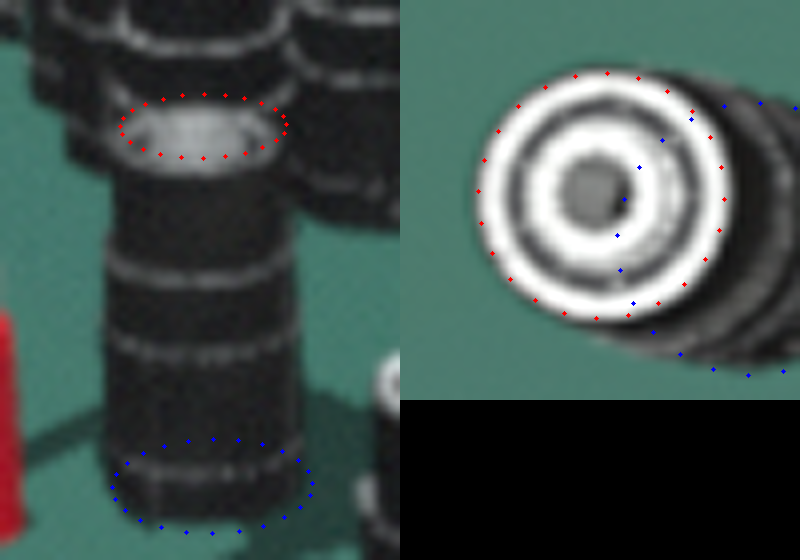

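Top view: the outer bearing ring fits the predicted circle, while the raised boss centre is offset left at (593,193). That means the ring lies about 5 mm below the top and the true centre is about (0.506, 0.308), which the triangulation agrees with. I'll correct x and y, then descend.

```bash
python3 -m pendant '0 0 0 -1.5 6 0 255;0 0 0 0 0 0 255;0 0 0 0 0 15 255;0 0 0 0 0 15 255;0 0 0 0 0 15 255;0 0 0 0 0 10 255;0 0 0 0 0 4 255;0 0 0 0 0 0 255;0 0 0 0 0 0 255;0 0 0 0 0 0 255'
python3 -m pendant '0 0 0 0 0 0 255;0 0 0 0 0 0 255;0 0 0 0 0 0 255;0 0 0 0 0 0 255;0 0 0 0 0 0 255;0 0 0 0 0 0 255'
python3 - <<'E'
import pickle
from station import bot
from h import *
s=bot.grab_frame("side");t=bot.grab_frame("top");o=bot.observe();print(o["tcp_pos"],o["ee_rot"])
w=np.zeros((560,800,3),np.uint8)
w[:,:400]=cv2.resize(s["image"][140:210,264:314],None,fx=8,fy=8,interpolation=2)
w[:400,400:]=cv2.resize(t["image"][210:260,150:200],None,fx=8,fy=8,interpolation=2)
A=np.arange(24)*np.pi/12;x,y,z=o["tcp_pos"]
for r,zz,col in(.029,z-.0313,(255,0,255)),(.0295,.140,(255,0,0)):
    P=np.c_[x+r*np.cos(A),y+r*np.sin(A),0*A+zz]
    u,v=proj(s,P)
    for a,b in zip((u-263.5)*8,(v-139.5)*8):
        if 0<a<400:cv2.circle(w,(int(a),int(b)),2,col,-1)
P=np.c_[0*A+x-.047,y+.034*np.cos(A),z+.0117+.034*np.sin(A)];u,v=proj(s,P)
for a,b in zip((u-263.5)*8,(v-139.5)*8):
        if 0<a<400:cv2.circle(w,(int(a),int(b)),2,(0,0,255),-1)
cv2.imwrite("pics/f1.png",w[:,:,::-1])
E
```

```text
time_s: 9.72
tcp_pos: [0.507, 0.3086, 0.1921]
ee_rot: [-0.003, 3.141, 0.001]
force: [0.9, -0.3, -6.3]
grip_width: 0.0639
gripper_force: 70.0
time_s: 10.22
tcp_pos: [0.5065, 0.3083, 0.1913]
ee_rot: [-0.003, 3.142, 0.0]
force: [0.2, -0.1, -5.6]
grip_width: 0.0644
gripper_force: 70.0
[0.50651763 0.30835305 0.19130438] [-2.67932388e-03  3.14156574e+00  1.75422526e-05]
```

View pics/f1.png

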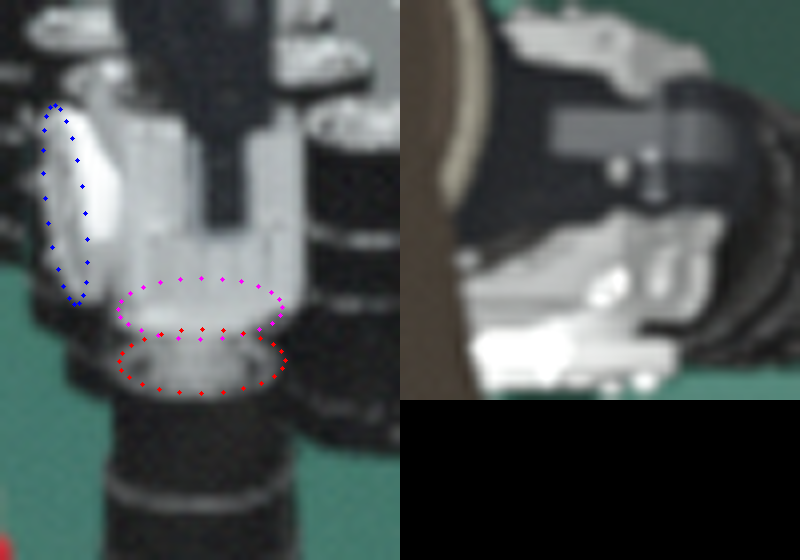

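```bash
python3 -c "
from station import bot
print(bot.observe()['qd'].round(3)); print(bot.job_done())"
```

```text
[ 0.001  0.    -0.001  0.    -0.    -0.002]
the job is handed in; nothing more can be done
None
```

I handed the job in after about 10 s of robot time, with the gripper still holding the housing upright and still over rotor_left (the rotor with the bottle), about 15 mm above its top, centred to an estimated 1–2 mm, flange facing the robot; the last picture and force readings showed no contact, but I did not re-check the tin and row rotors afterwards.

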